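# Clamp a printing block in a quick-release bench vise

### The job

Clamp the printing block that stands on edge in the bench vise: hold the quick-release lever down and slide the jaw along until it presses the block firmly up against the fixed jaw, let the lever spring back up so that it catches, then turn the handwheel clockwise until the block is held tight. Work gently, neither forcing the lever nor crushing the block, keep the block upright on the bed and leave the other things on the bench where they are.

Things in the scene. Friction and masses are not known exactly. Their poses are not given: they have to be found in the camera images.
- vise: dark iron bench vise fixed to the bench, base 170 x 265 mm. Origin: on the bench top, on the centre line. +y: direction in which the jaw closes (handwheel at the -y end), x across, z up. Bed 45 mm above the bench. Carriage, lever, handwheel and moving jaw slide along y as one, only while the lever is down, at about 3 N. The fixed jaw's face is set differently each time, at y = 117 to 133 mm.
- jaw_face (a point): centre of the clamping face of the moving jaw's wooden facing, 82 mm above the bench, looking towards +y of the vise. The iron jaw behind is 110 mm wide, its top 120 mm above the bench. The facing is springy: it yields 1 mm per 40 N. Axes as the vise.
- block: the work: wooden printing block with a metal plate on one face, 100 mm across, 28 thick (along the vise's y), 90 tall, 0.25 kg, standing loose on edge on the bed between the jaws, 1 to 24 mm short of the fixed jaw (iron, 110 wide, 30 thick, 75 mm high). Origin: centre of its underside; y is its thickness, along the vise's y at the start, z up.
- lever_pad (a point): centre of the top of the lever's steel thumb plate, 119 mm above the bench when up, 55 mm to the -x (robot) side of the vise's centre line. Plate 44 mm along x, between two lips 14 mm high, 48 mm apart clear along y: push on the +y lip to slide the jaw. It tilts with the lever. The iron jaw begins 10 mm beyond the +y lip, its top level with the plate; the block is 16 mm higher.
- lever (a joint): quick-release lever, rad: 0 (or under 0.08) up, caught in the rack, 0.1 on a crest; 0.25 down on its stop (16 mm lower at the plate). Sprung: 5 N starts it, 7 N holds it down. Frees the carriage beyond 0.12 (8 mm down). Let go, its tooth drops into a rack of 8 mm pitch, so the jaw may move back up to 6 mm; a tooth left on a crest drops in as the screw is tightened.
- wheel_hub (a point): centre of the handwheel, on its axis in the plane of its spokes, 80 mm above the bench, 150 mm to -y of the lever plate's centre. Four polished, slippery round spokes 10 mm thick in an upright plane, each with a black ball (18 mm diameter) centred 60 mm from the axis; at the start at 45 degrees. Moving the top to +x of the vise tightens: push spokes across the top with shut fingers.
- handwheel (a joint): wheel angle about the vise's y axis, rad, 0 at the start, grows as it tightens (clockwise seen from the wheel's end), up to 10. 1 rad advances the jaw 3 mm. Turning it takes 0.13 N m while the jaw runs free; once the block is caught each rad adds about 120 N of clamping and 0.36 N m. Held well at 0.25 to 0.45 N m; let go, it may spring back a little but keeps its grip.
- jaw_pad: wooden facing plate of the moving jaw, 100 wide, 10 thick, 66 mm high. Origin: in mid thickness, at bed height; axes as the vise.
- glue_jar: bystander: cream glue jar with white cap, 64 mm wide, 85 tall, on the bench beside the vise; origin: centre of its underside
- sanding_block: bystander: cork sanding block 90 x 55 x 30 mm on the bench behind the vise; origin: centre of its underside
- glue_brush: bystander: brush lying on the bench; origin: centre of its underside
- wrench: bystander: wrench lying on the bench; origin: centre of its underside
- mallet: bystander: wooden mallet lying on the bench, head 100 mm long, handle 200 mm; origin: under the head's inner face
- stamp: bystander: turned wooden hand stamp, 44 mm wide, 82 tall; origin: centre of its underside
- weight: bystander: dark steel cylinder, 60 mm wide, 45 tall; origin: centre of its underside
Mind the look-alikes: they are no part of the job. Of the things that look like the block, the middle-sized one is meant.

How it is judged (in metres and radians):
On the way, in this order (a step that is already met when the one before it is completed fails the run):
1. with the lever held down, the moving jaw presses on the block (more than it takes to push the loose block along, so that it backs on the fixed jaw) (value of joint lever above 0.11 rad and contact force between jaw_pad and block above 5 N), for 0.1 s.
2. the lever is up again and caught, the jaw within 10 mm of the block (value of joint lever below 0.08 rad and y of jaw_face in the frame of block above -0.024 m), for 0.2 s.
At the end, for the whole second after the job is handed in: The block stands upright on the bed (within 0.06 rad, less than 7 mm off the bed), at rest, clamped between the jaws with more than 25 N from the moving jaw, and the lever is up (below 0.08 rad), caught in the rack (contact force between jaw_pad and block above 25 N and value of joint lever below 0.08 rad and angle between block's own z axis and vertical below 0.06 rad and height (world z) of block below 0.052 m and linear speed of block below 0.01 m/s); the robot touches nothing.
It fails at once if the block is crushed: more than 130 N from the moving jaw (contact force between jaw_pad and block above 130 N).
It fails at once if the lever is forced: more than 30 N of the robot on it (contact force between any of the fingers, the arm and lever above 30 N).
It fails at once if the block is tipped by more than 0.3 rad (angle between block's own z axis and vertical above 0.3 rad).
It fails at once if another thing on the bench is moved by more than 30 mm (distance of any of glue_jar, sanding_block, glue_brush, wrench, mallet, stamp, weight from where it was at the start of the episode above 0.03 m).
It also fails if it takes over 64 s, if anything falls off the work surface, if the arm or the gripper's body presses on something with over 40 N, if the wrist force passes 120 N, or if a joint passes its speed limit or range.

### The arm

A 7-joint arm with a two-finger parallel gripper is mounted at the origin on the work surface. World frame = base frame: x ahead of the robot, y to its left, z up, the work surface at z = 0. Lengths are in m, angles in degrees, forces in N, time in s.
With the tool pointing down it reaches from about 0.4 to 0.85 m from the base axis. Payload 6.9 kg.
Tool frame: the origin (TCP) lies at the very end of the fingers, on their centre line; the grasp point (between the pads) lies 19 mm behind it (robot.pinch_z is the distance from the TCP to the grasp point, in m); z points along the fingers, y is the direction in which the jaws open and shut (so a half turn about z gives the same grasp; the last joint's range is limited). The gripper opens to 85 mm and grips with 20 to 120 N. Pads are 22 mm wide; open, the fingers measure 114 mm over their backs; the gripper's body (76 mm by 85 mm) begins 54 mm behind the grasp point. The pads swing forward as they close: fully open they stand 13 mm farther back than shut.
Start: joints at [-61.106, 29.078, -13.613, 85.955, 7.202, 65.827, -8.869], TCP at [0.243, 0.576, 0.231] pointing down, gripper open.
Joint ranges: [-176.47, 176.47], [-13.61, 117.27], [-81.72, 77.17], [0.22, 143.17], [-87.28, 267.28], [10, 112.55], [-165.47, 165.47]. Speed limits (degrees/s): [136.94, 136.94, 180, 180, 180, 180, 180].

### API

Orientations are given as [roll, pitch, yaw] about the fixed x, y, z axes, in that order (R = Rz(yaw) Ry(pitch) Rx(roll)).
In Python, from rig import robot gives the robot as it stands.
- The arm moves only by the tool send_rows, never from a script. Its argument "commands" is a list of rows, each an object with "offset": the shift along the tool's x, y, z in cm, a list of three; "yaw": the turn about the tool's z in rad; "claw": the closure, from 0 (fully open) to 1 (shut). A call has 1 to 5 rows; each row is the pose to reach, as a shift and turn from the pose measured when the call began, along the tool's axes at that moment; what a row does not reach only later rows make up. A row lasts 1/10 s, in which the tool goes at most 50 mm and 8.59 degrees, less where a joint would pass 70% of its speed; a pose out of reach is approached as far as the arm can. A call with a gripper value outside its range is refused whole. The fingers move at their own pace and stop on an object; "force" is the grip in N (left out, the last holds). Time passes only in rows, so rows that repeat a pose let the fingers close. It gives the time, the measured TCP pose, the force and the opening at its end, in the units of the state.
- robot.state(): the state, without advancing time (a new reading comes with each control period).
- robot.get_image(name): name is "side" or "top" or "wrist"; returns a dict with "color" (420x560x3 uint8, red, green, blue), "mtx" (3x3 intrinsics, pixels), "R" (3x3) and "t" (3): a world point X has camera coordinates R X + t. Camera axes: x right, y down, z forward; pixel columns grow to the right and rows downward; lengths in m; the calibration is good to about 2 mm. A picture is of the moment at which its call begins. There is no depth.
- robot.job_done(): hands the job in, once; it reports no verdict.
The state is a dict: "time": time; "joints": joint angles; "qvel": joint speeds; "tau": joint torques, N m; "eef_pos": TCP position; "tool_rot": TCP orientation; "wrist_force": force on the tool from outside, world axes, zero at the start; "ft_torque": the same for the moment, N m; "finger_gap": finger opening in m.
Only numpy, scipy, OpenCV 4.12 (cv2) and the standard library are available. Lean on these libraries where they do the work, as an engineer would, in place of code of your own. Each camera call takes 0.05 s, during which the arm holds its last target.

## Working session

There is one attempt and no reset: what is moved stays moved. The work goes in short steps, Python scripts to look and compute and a tool call to move; the robot and the scene stay as the last step left them, time stands still between calls to the robot, and variables do not carry over. Pictures are saved under pics/ and viewed, and the job is handed in when it is done.

Besides the shell and the picture viewer there is one more tool, called after ">>>" by a JSON object that holds its "name" and its "arguments". send_rows: Moves the arm, as the interface text tells. Its arguments: {"type":"object","properties":{"commands":{"type":"array","items":{"type":"object","properties":{"offset":{"type":"array","items":{"type":"number"}},"yaw":{"type":"number"},"claw":{"type":"number"}}}},"force":{"type":"number"}},"required":["commands"]}

```bash
ls; mkdir -p pics; python3 - <<'E'
from rig import robot
import cv2
s=robot.state(); print({k:s[k] for k in ('time','eef_pos','tool_rot','wrist_force','finger_gap')})
for n in ('top','side','wrist'):
    im=robot.get_image(n); cv2.imwrite(f'pics/{n}0.png',im['color'][:,:,::-1]); print(n,im['mtx'].tolist(),im['R'].tolist(),im['t'])
E
```

```text
pics
{'time': 0.0, 'eef_pos': array([0.24258821, 0.57543712, 0.23042733]), 'tool_rot': array([-1.79894609e+02,  3.43661363e-03,  1.57149752e+02]), 'wrist_force': array([-0.33003617,  0.22773282,  0.09565851]), 'finger_gap': 0.08517790487887034}
top [[509.6219361756542, 0.0, 282.37813825566934], [0.0, 509.6219361756542, 210.39043181998665], [0.0, 0.0, 1.0]] [[-0.04339964359915142, -0.9990569042776823, 0.0013315218961982404], [-0.975616792144615, 0.04209430160103013, -0.2154064638263489], [0.2151472654274678, -0.010647618880056301, -0.9765235698083623]] [0.00528368 0.55927824 1.24245985]
side [[444.066738410356, 0.0, 278.65588312143007], [0.0, 444.066738410356, 211.5390222135791], [0.0, 0.0, 1.0]] [[0.8108381024420371, -0.5851488062741907, 0.01193508039714035], [-0.4242403850231446, -0.6016717670127395, -0.6767652329243734], [0.40318936908555847, 0.5436836941601774, -0.7361021487271532]] [-0.45579814  0.29671869  1.08794266]
wrist [[344.4292196947034, 0.0, 282.6317265001634], [0.0, 344.4292196947034, 211.03319372126515], [0.0, 0.0, 1.0]] [[0.3887980297452243, 0.9213216820003427, -0.0015653569223664638], [0.880001289482411, -0.3708566159220148, 0.29675427703096086], [0.2728256266840212, -0.11675499433828858, -0.9549525897768645]] [-0.62520432 -0.03761616  0.37899554]
```

View pics/top0.png

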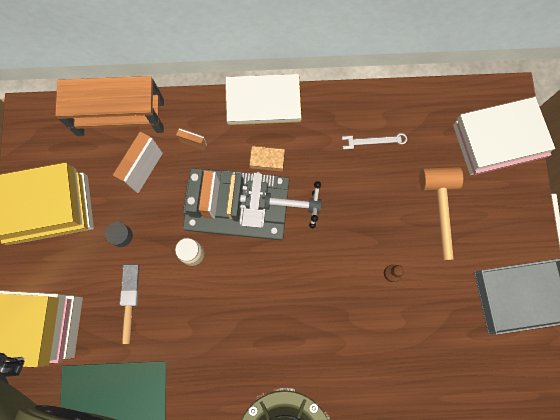

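View pics/side0.png

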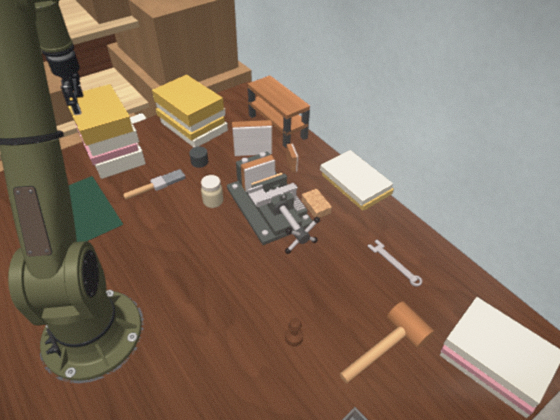

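View pics/wrist0.png

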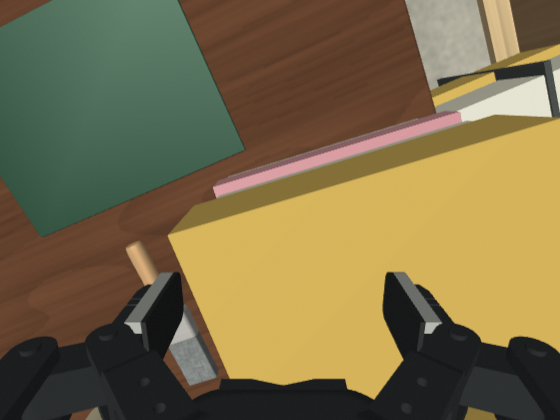

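```bash
python3 - <<'E'
import cv2
a=cv2.imread('pics/top0.png')[150:255,170:335]; cv2.imwrite('pics/topc.png',cv2.resize(a,None,fx=4.8,fy=4.8,interpolation=cv2.INTER_CUBIC))
a=cv2.imread('pics/side0.png')[110:260,190:340]; cv2.imwrite('pics/sidec.png',cv2.resize(a,None,fx=4,fy=4,interpolation=cv2.INTER_CUBIC))
E
```

```text
(no output)
```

View pics/topc.png

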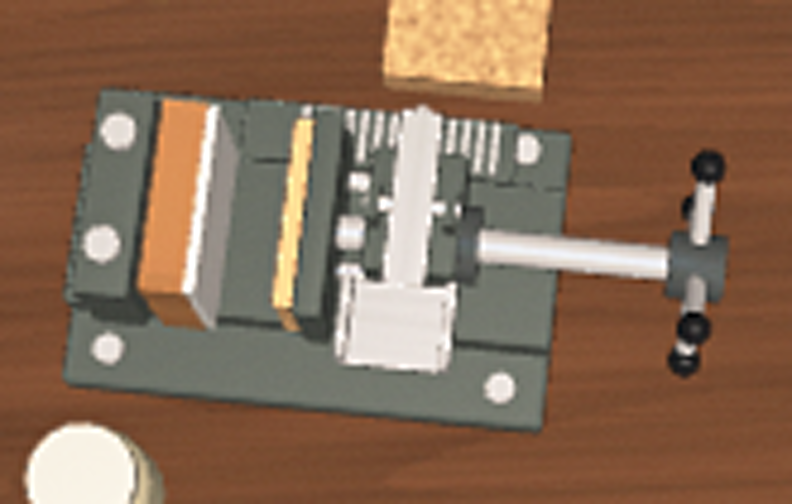

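View pics/sidec.png

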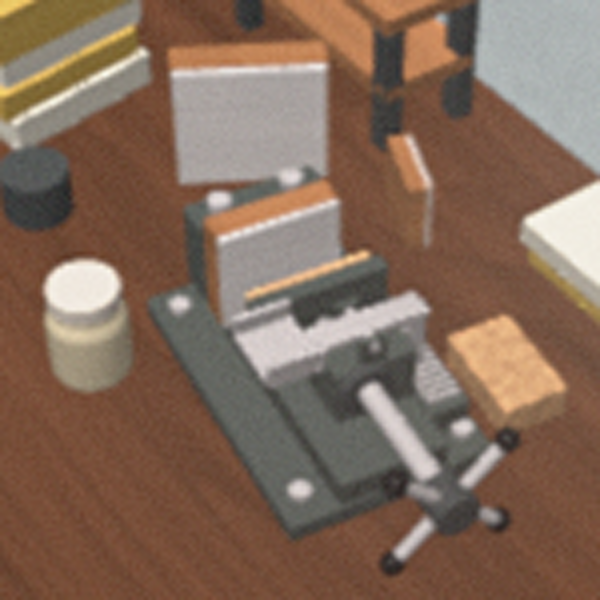

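```bash
cat > h.py <<'E'
import numpy as np, cv2
from rig import robot
from scipy.spatial.transform import Rotation as Ro
class Cam:
    def __init__(s,im): s.K=np.array(im['mtx']);s.R=np.array(im['R']);s.t=np.array(im['t']);s.c=-s.R.T@s.t
    def ray(s,p): d=s.R.T@np.linalg.inv(s.K)@[p[0],p[1],1.]; return d/np.linalg.norm(d)
    def plane(s,p,z): d=s.ray(p); return s.c+d*(z-s.c[2])/d[2]
    def proj(s,X): q=s.K@(s.R@np.asarray(X)+s.t); return q[:2]/q[2]
def tri(c1,p1,c2,p2):
    d1,d2=c1.ray(p1),c2.ray(p2); a=np.linalg.lstsq(np.c_[d1,-d2],c2.c-c1.c,rcond=None)[0]
    A=c1.c+a[0]*d1;B=c2.c+a[1]*d2; return (A+B)/2,np.linalg.norm(A-B)
E
cat > m1.py <<'E'
from h import *
T=Cam(robot.get_image('top'));S=Cam(robot.get_image('side'))
f=lambda u,v:(170+(u+.5)/4.8-.5,150+(v+.5)/4.8-.5); g=lambda u,v:(190+u/4,110+v/4)
P={'ballFarTop':((708,165),(508,438)),'ballNearTop':((694,327),(395,482)),'ballNearLow':((684,360),(391,564)),
'hub':((697,266),(453,500)),'plate':((398,325),(265,347)),'blkA_near':((160,305),(210,228)),'blkA_near2':((185,312),(218,240)),'blk_far2':((212,105),(338,205)),
'jaw_near':((290,308),(247,296)),'jaw_far':((304,120),(368,257)),'boltSW':((499,387),(300,489)),'boltNW':((108,347),(180,303)),'boltNE':((118,130),(288,172)),'boltE':((526,150),(462,427))}
for k,(a,b) in P.items():
    X,e=tri(T,f(*a),S,g(*b)); print(k,X.round(4),'err',round(e,4))
E
python3 m1.py
```

```text
ballFarTop [ 0.6093 -0.1069  0.12  ] err 0.0006
ballNearTop [ 0.5243 -0.0947  0.1208] err 0.0002
ballNearLow [ 0.524  -0.0947  0.0335] err 0.0002
hub [ 0.5672 -0.1021  0.0789] err 0.0039
plate [0.5283 0.0564 0.1199] err 0.0077
blkA_near [0.5483 0.1718 0.1337] err 0.0082
blkA_near2 [0.5456 0.1591 0.1323] err 0.0106
blk_far2 [0.6509 0.147  0.1238] err 0.0
jaw_near [0.5437 0.1097 0.1174] err 0.0002
jaw_far [0.6457 0.1011 0.108 ] err 0.0003
boltSW [0.5164 0.0057 0.0209] err 0.0014
boltNW [0.5475 0.2183 0.022 ] err 0.0013
boltNE [0.6378 0.1944 0.1298] err 0.0
boltE [ 0.6495 -0.0146  0.021 ] err 0.0012
```

>>> {"name": "send_rows", "arguments": {"commands": [{"offset":[-4,-3,-5],"yaw":0,"claw":1},{"offset":[-8,-6,-6],"yaw":0,"claw":1},{"offset":[-12,-9.3,-6],"yaw":-0.1,"claw":1},{"offset":[-16,-12.4,-6],"yaw":-0.2,"claw":1},{"offset":[-20,-15.5,-6],"yaw":-0.256,"claw":1}], "force": 40}}

```text
time: 0.75
eef_pos: [0.3571, 0.372, 0.2912]
tool_rot: [-180.0, 0.0, 172.1]
wrist_force: [0.7, 0.2, -0.2]
finger_gap: 0.0126
```

```bash
cat > go.py <<'E'
from h import *
import sys
YAW=-8.2
def M(): 
    s=robot.state(); return s,Ro.from_euler('xyz',s['tool_rot'],degrees=True).as_matrix()
def off(target,yawt=171.8):
    s,R=M(); d=R.T@(np.array(target)-s['eef_pos'])*100
    a=np.arctan2(R[1,0],R[0,0]); y=np.deg2rad(yawt)-a; y=-(y+np.pi)%(2*np.pi)
    y=(y+np.pi)%(2*np.pi)-np.pi if False else -((np.deg2rad(yawt)-a+np.pi)%(2*np.pi)-np.pi)
    print('t',s['time'],'pos',s['eef_pos'].round(4),'rot',s['tool_rot'].round(2),'F',s['wrist_force'].round(2)); print('offset cm',d.round(2),'yaw',round(y,3))
if __name__=='__main__': off([float(v) for v in sys.argv[1:4]],*[float(v) for v in sys.argv[4:]])
E
python3 go.py 0.534 0.0556 0.22
```

```text
t 0.75 pos [0.3571 0.372  0.2912] rot [-1.7999e+02  3.0000e-02  1.7205e+02] F [ 0.67  0.17 -0.18]
offset cm [-21.89 -28.89   7.14] yaw 0.004
```

>>> {"name": "send_rows", "arguments": {"commands": [{"offset":[-3,-4,0],"yaw":0,"claw":1},{"offset":[-6,-8,0],"yaw":0,"claw":1},{"offset":[-9,-12,0],"yaw":0.004,"claw":1},{"offset":[-12,-16,1],"yaw":0.004,"claw":1},{"offset":[-15,-20,3],"yaw":0.004,"claw":1}]}}

```text
time: 1.25
eef_pos: [0.4766, 0.1566, 0.2647]
tool_rot: [179.9, 0.2, 171.8]
wrist_force: [0.2, 0.6, -0.1]
finger_gap: 0.0001
```

```bash
python3 go.py 0.534 0.0556 0.22; python3 - <<'E'
from h import *
im=robot.get_image('wrist'); cv2.imwrite('pics/w1.png',im['color'][:,:,::-1]); np.savez('w1.npz',**im)
c=Cam(im); print(c.c); f=[.534,.0556,.119]; print(c.proj(f))
E
```

```text
t 1.25 pos [0.4766 0.1566 0.2647] rot [179.93   0.2  171.79] F [ 0.19  0.56 -0.15]
offset cm [-7.11 -9.18  4.49] yaw -0.0
[0.40098421 0.16859418 0.40604346]
[181.8917728  270.47373393]
```

View pics/w1.png

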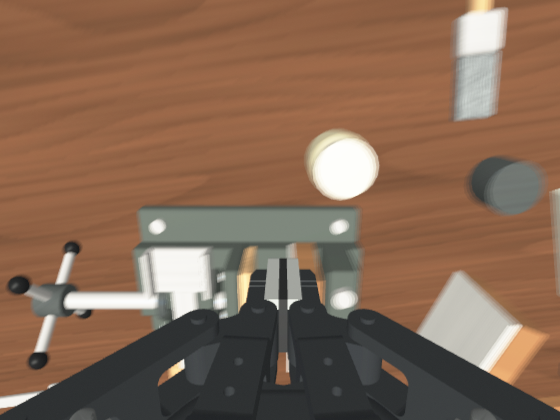

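```bash
cat > m2.py <<'E'
from h import *
T=Cam(robot.get_image('top'))
f=lambda u,v:(170+(u+.5)/4.8-.5,150+(v+.5)/4.8-.5)
a=np.deg2rad(-8.2); ex=np.array([np.cos(a),np.sin(a)]); ey=np.array([-np.sin(a),np.cos(a)])
hub=np.array([.567,-.1008])
for n,p,z in [('platec',(398,328),.119),('lip+y',(345,318),.133),('lip-y',(447,325),.133),('blkfront far',(216,107),.135),('blkfront near',(184,296),.135),('blkback far',(166,100),.135),('blkback near',(140,288),.135),('pad face near',(275,305),.111),('pad face far',(296,122),.111),('fixface',(155,130),.12)]:
    X=T.plane(f(*p),z)[:2]; print(n,X.round(4),'vise rel hub x,y', ((X-hub)@ex).round(4),((X-hub)@ey).round(4))
E
python3 m2.py; python3 go.py .534 .0556 .15
```

```text
platec [0.5305 0.0551] vise rel hub x,y -0.0583 0.1491
lip+y [0.5339 0.0808] vise rel hub x,y -0.0587 0.175
lip-y [0.5281 0.0298] vise rel hub x,y -0.0571 0.1238
blkfront far [0.6463 0.1435] vise rel hub x,y 0.0436 0.2531
blkfront near [0.5482 0.161 ] vise rel hub x,y -0.0559 0.2565
blkback far [0.6511 0.169 ] vise rel hub x,y 0.0448 0.279
blkback near [0.5533 0.183 ] vise rel hub x,y -0.0541 0.279
pad face near [0.5469 0.1179] vise rel hub x,y -0.0511 0.2136
pad face far [0.6437 0.1051] vise rel hub x,y 0.0466 0.2147
fixface [0.6399 0.177 ] vise rel hub x,y 0.0325 0.2853
t 1.35 pos [0.4769 0.1508 0.2617] rot [-1.7970e+02 -4.0000e-02  1.7123e+02] F [0.08 0.11 0.61]
offset cm [-7.1  -8.48 11.21] yaw -0.01
```

>>> {"name": "send_rows", "arguments": {"commands": [{"offset":[-3,-4,1],"yaw":0,"claw":1},{"offset":[-6,-7.8,3],"yaw":0,"claw":1},{"offset":[-7.1,-9.2,5],"yaw":0,"claw":1},{"offset":[-7.1,-9.2,9],"yaw":0,"claw":1},{"offset":[-7.1,-9.2,11.5],"yaw":0,"claw":1}]}}

```text
time: 1.85
eef_pos: [0.5323, 0.0476, 0.1449]
tool_rot: [-179.7, -0.2, 171.1]
wrist_force: [-0.3, 0.1, -0.3]
finger_gap: -0.0001
```

```bash
python3 go.py 0.534 0.0556 0.119; python3 - <<'E'
from h import *
for n in('wrist','side','top'):
    im=robot.get_image(n)['color'][:,:,::-1]
    if n=='side': im=cv2.resize(im[110:260,190:340],None,fx=4,fy=4)
    if n=='top': im=cv2.resize(im[150:255,170:335],None,fx=4.8,fy=4.8)
    cv2.imwrite(f'pics/{n}2.png',im)
E
```

```text
t 1.85 pos [0.5323 0.0476 0.1449] rot [-1.7968e+02 -1.5000e-01  1.7110e+02] F [-0.29  0.06 -0.31]
offset cm [-0.06  0.83  2.58] yaw -0.012
```

View pics/wrist2.png

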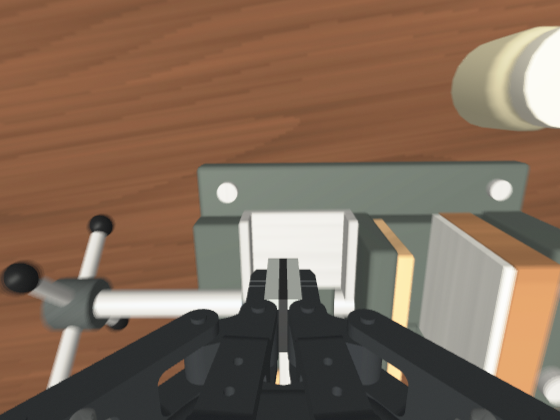

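View pics/side2.png

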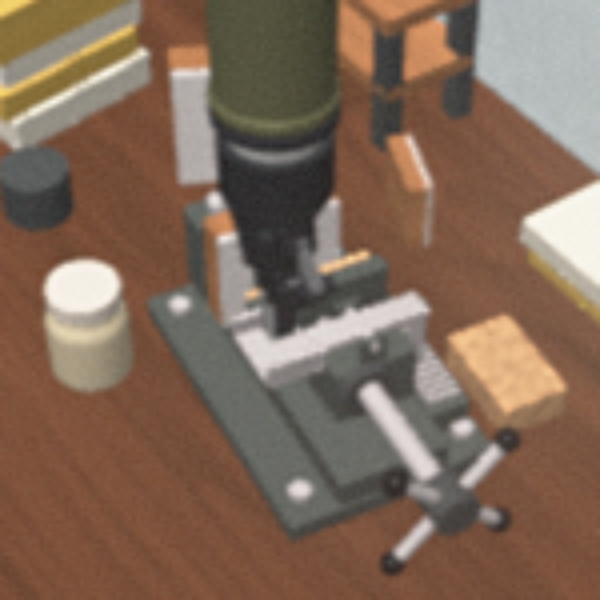

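>>> {"name": "send_rows", "arguments": {"commands": [{"offset":[0.1,1.0,0],"yaw":-0.012,"claw":1},{"offset":[0.1,1.3,0.5],"yaw":-0.012,"claw":1},{"offset":[0.1,1.3,1.6],"yaw":-0.012,"claw":1},{"offset":[0.1,1.3,2.3],"yaw":-0.012,"claw":1},{"offset":[0.1,1.3,2.3],"yaw":-0.012,"claw":1}]}}

```text
time: 2.5
eef_pos: [0.532, 0.0615, 0.122]
tool_rot: [-179.6, -0.3, 171.9]
wrist_force: [-0.3, 0.6, 0.5]
finger_gap: 0.0001
```

>>> {"name": "send_rows", "arguments": {"commands": [{"offset":[0,0,0.3],"yaw":0,"claw":1},{"offset":[0,0,0.5],"yaw":0,"claw":1},{"offset":[0,0,0.7],"yaw":0,"claw":1},{"offset":[0,0,0.9],"yaw":0,"claw":1},{"offset":[0,0,0.9],"yaw":0,"claw":1}]}}

```text
time: 3.0
eef_pos: [0.5318, 0.0614, 0.1131]
tool_rot: [-179.6, -0.4, 171.9]
wrist_force: [-2.3, 0.2, 4.3]
finger_gap: 0.0004
```

>>> {"name": "send_rows", "arguments": {"commands": [{"offset":[0,0,0.3],"yaw":0,"claw":1},{"offset":[0,0,0.5],"yaw":0,"claw":1},{"offset":[0,0,0.7],"yaw":0,"claw":1},{"offset":[0,0,0.7],"yaw":0,"claw":1}]}}

```text
time: 3.4
eef_pos: [0.5319, 0.0614, 0.1065]
tool_rot: [-179.6, -0.3, 171.9]
wrist_force: [-1.7, 0.1, 7.7]
finger_gap: 0.0002
```

```bash
cat > look.py <<'E'
from h import *
import sys
k=sys.argv[1]
A=[]
im=robot.get_image('side')['color'][:,:,::-1]; A.append(cv2.resize(im[130:270,210:330],(480,560)))
im=robot.get_image('wrist')['color'][:,:,::-1]; A.append(cv2.resize(im,None,fx=.55,fy=.55))
b=np.zeros((560,A[0].shape[1]+A[1].shape[1],3),np.uint8); b[:,:480]=A[0]; b[:A[1].shape[0],480:]=A[1]
t=robot.get_image('top')['color'][160:245,180:325,::-1]; t=cv2.resize(t,(308,180)); b[300:480,480:788]=t
cv2.imwrite(f'pics/L{k}.png',b)
s=robot.state(); print(s['time'],s['eef_pos'],s['tool_rot'],s['wrist_force'])
E
python3 look.py 1
```

```text
3.55 [0.53184111 0.06138984 0.10662472] [-179.63650886   -0.32428024  171.92300309] [-1.84340731  0.39027185  6.74158244]
```

View pics/L1.png

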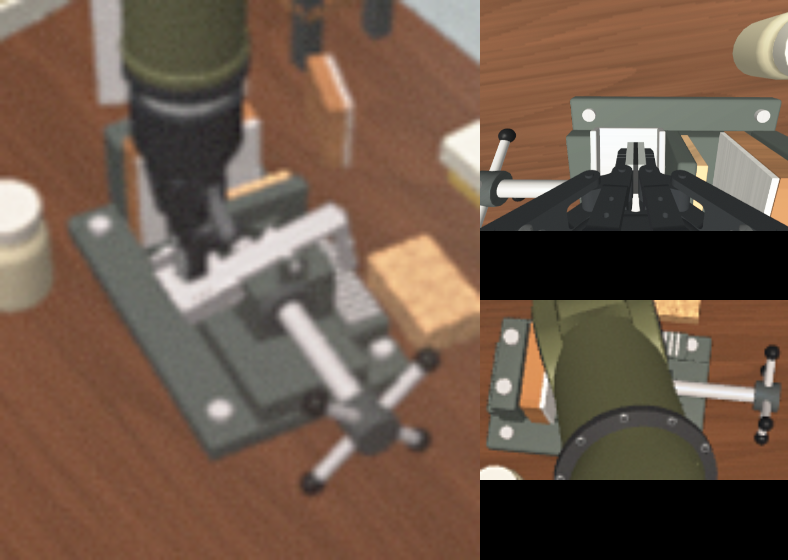

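>>> {"name": "send_rows", "arguments": {"commands": [{"offset":[0,0.3,0.1],"yaw":0,"claw":1},{"offset":[0,0.7,0.1],"yaw":0,"claw":1},{"offset":[0,1.1,0.1],"yaw":0,"claw":1},{"offset":[0,1.5,0.1],"yaw":0,"claw":1},{"offset":[0,1.5,0.1],"yaw":0,"claw":1}]}}

```text
time: 4.05
eef_pos: [0.5341, 0.0765, 0.106]
tool_rot: [-179.6, -0.3, 171.9]
wrist_force: [-1.6, -0.3, 6.3]
finger_gap: -0.0
```

>>> {"name": "send_rows", "arguments": {"commands": [{"offset":[0,0.4,0],"yaw":0,"claw":1},{"offset":[0,0.8,0],"yaw":0,"claw":1},{"offset":[0,1.2,0],"yaw":0,"claw":1},{"offset":[0,1.5,0],"yaw":0,"claw":1},{"offset":[0,1.5,0],"yaw":0,"claw":1}]}}

```text
time: 4.55
eef_pos: [0.5363, 0.0914, 0.1065]
tool_rot: [-179.6, -0.3, 171.9]
wrist_force: [-2.3, -0.1, 7.2]
finger_gap: 0.0001
```

```bash
python3 look.py 2
```

```text
4.7 [0.53633606 0.09145733 0.10648503] [-179.66232351   -0.25790083  171.9350294 ] [-2.39951563  0.47414953  6.62833349]
```

View pics/L2.png

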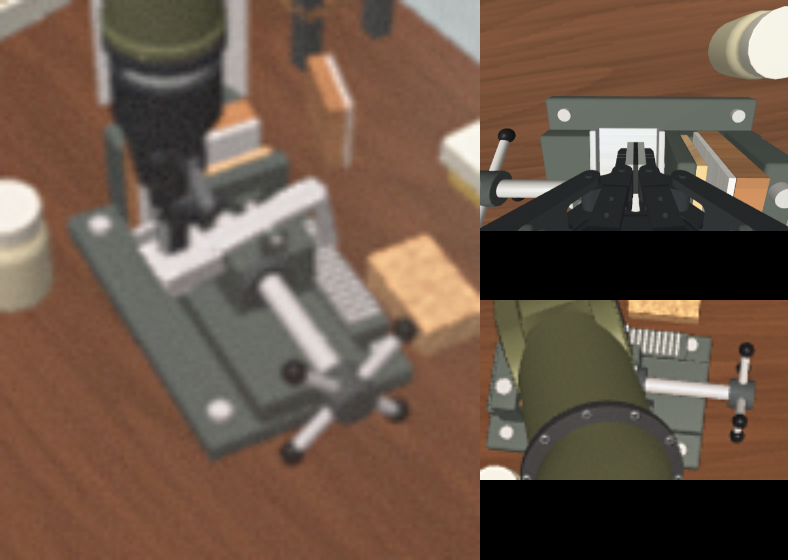

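>>> {"name": "send_rows", "arguments": {"commands": [{"offset":[0,0.3,0],"yaw":0,"claw":1},{"offset":[0,0.6,0],"yaw":0,"claw":1},{"offset":[0,0.8,0],"yaw":0,"claw":1}]}}

```text
time: 5.0
eef_pos: [0.5373, 0.0987, 0.1069]
tool_rot: [-179.6, -0.3, 171.9]
wrist_force: [-2.8, -1.8, 6.3]
finger_gap: 0.0
```

>>> {"name": "send_rows", "arguments": {"commands": [{"offset":[0,0.2,0],"yaw":0,"claw":1},{"offset":[0,0.4,0],"yaw":0,"claw":1}]}}

```text
time: 5.2
eef_pos: [0.5377, 0.101, 0.1072]
tool_rot: [-179.5, -0.3, 171.8]
wrist_force: [-2.7, -4.1, 6.2]
finger_gap: -0.0003
```

>>> {"name": "send_rows", "arguments": {"commands": [{"offset":[0,0.2,0],"yaw":0,"claw":1},{"offset":[0,0.3,0],"yaw":0,"claw":1}]}}

```text
time: 5.4
eef_pos: [0.5379, 0.1023, 0.1075]
tool_rot: [-179.4, -0.3, 171.7]
wrist_force: [-2.2, -4.0, 6.8]
finger_gap: -0.0002
```

```bash
python3 look.py 3
```

```text
5.55 [0.53789024 0.10253046 0.10753488] [-179.40965311   -0.27264323  171.74949401] [-2.76656514 -3.32434161  6.7538214 ]
```

View pics/L3.png

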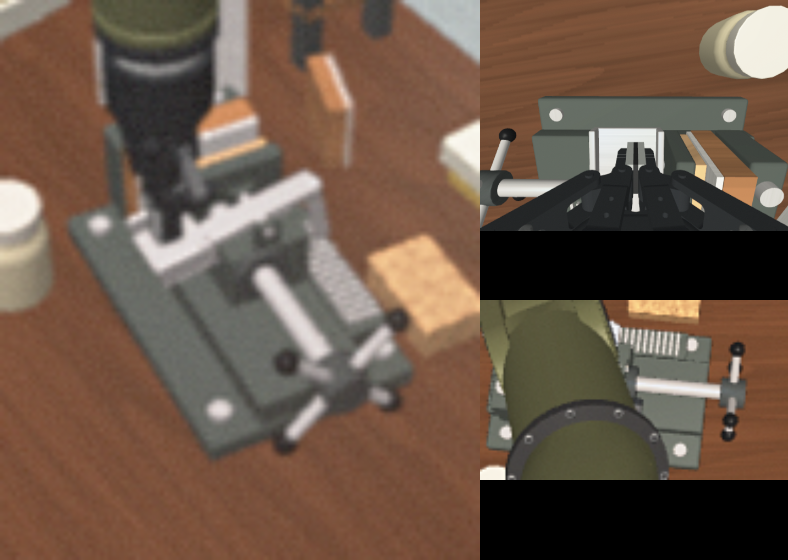

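>>> {"name": "send_rows", "arguments": {"commands": [{"offset":[0,0.3,0.15],"yaw":0,"claw":1},{"offset":[0,0.5,0.15],"yaw":0,"claw":1}]}}

```text
time: 5.75
eef_pos: [0.5384, 0.1056, 0.1062]
tool_rot: [-179.3, -0.3, 171.6]
wrist_force: [-2.6, -3.9, 6.8]
finger_gap: -0.0
```

>>> {"name": "send_rows", "arguments": {"commands": [{"offset":[0,0.3,0.1],"yaw":0,"claw":1},{"offset":[0,0.5,0.1],"yaw":0,"claw":1}]}}

```text
time: 5.95
eef_pos: [0.5389, 0.1086, 0.1054]
tool_rot: [-179.2, -0.3, 171.6]
wrist_force: [-2.9, -5.2, 6.9]
finger_gap: 0.0001
```

>>> {"name": "send_rows", "arguments": {"commands": [{"offset":[0,0.3,0],"yaw":0,"claw":1},{"offset":[0,0.5,0],"yaw":0,"claw":1}]}}

```text
time: 6.15
eef_pos: [0.5393, 0.1106, 0.1057]
tool_rot: [-178.9, -0.3, 171.4]
wrist_force: [-3.3, -11.5, 6.8]
finger_gap: -0.0002
```

```bash
python3 look.py 4; python3 - <<'E'
from h import *
im=robot.get_image('wrist')['color'][:,:,::-1]; cv2.imwrite('pics/w4.png',cv2.resize(im[150:420,180:560],None,fx=2,fy=2))
E
```

```text
6.3 [0.53925022 0.1104179  0.10559971] [-178.94187378   -0.32608704  171.42025582] [-2.04706981 -7.61104569  5.96988617]
```

View pics/w4.png

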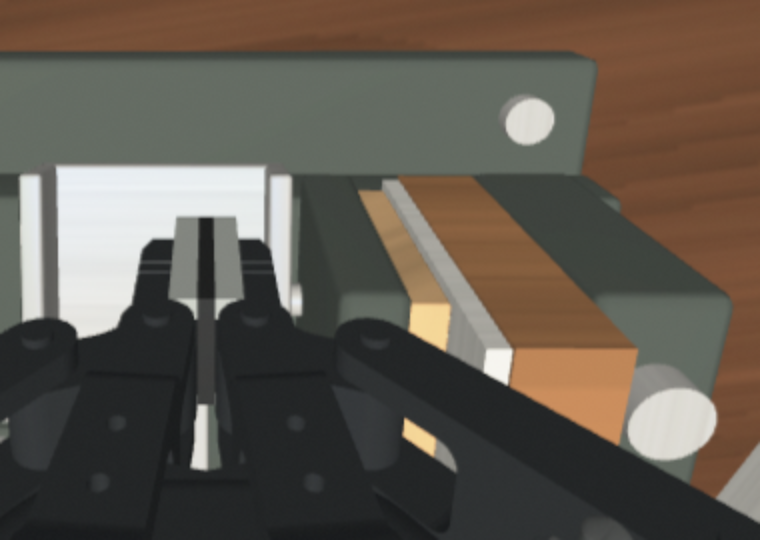

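>>> {"name": "send_rows", "arguments": {"commands": [{"offset":[0,0.4,0.05],"yaw":0,"claw":1},{"offset":[0,0.6,0.05],"yaw":0,"claw":1},{"offset":[0,0.7,0.05],"yaw":0,"claw":1},{"offset":[0,0.7,0.05],"yaw":0,"claw":1}]}}

```text
time: 6.75
eef_pos: [0.5392, 0.111, 0.1049]
tool_rot: [-178.5, -0.4, 171.1]
wrist_force: [-3.3, -14.8, 7.2]
finger_gap: -0.0005
```

>>> {"name": "send_rows", "arguments": {"commands": [{"offset":[0,0.6,-0.4],"yaw":0,"claw":1},{"offset":[0,0.6,-0.8],"yaw":0,"claw":1},{"offset":[0,0.6,-1.2],"yaw":0,"claw":1},{"offset":[0,0.6,-1.6],"yaw":0,"claw":1},{"offset":[0,0.6,-1.6],"yaw":0,"claw":1}]}}

```text
time: 7.25
eef_pos: [0.5394, 0.1126, 0.1203]
tool_rot: [-178.2, -0.5, 170.9]
wrist_force: [-1.6, -9.4, 0.5]
finger_gap: -0.0001
```

```bash
python3 look.py 5
```

```text
7.4 [0.53942012 0.11259218 0.12014172] [-178.15709186   -0.54569617  170.9489384 ] [ -1.13483798 -11.19677438   2.0420551 ]
```

View pics/L5.png

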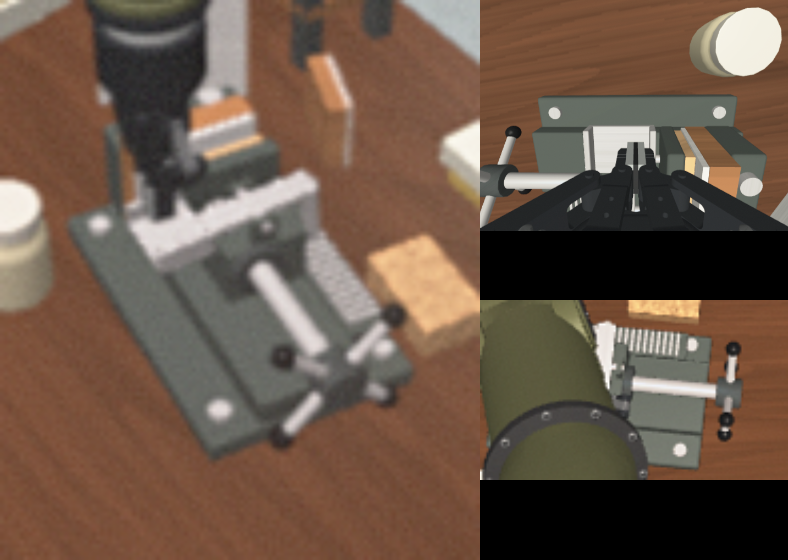

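>>> {"name": "send_rows", "arguments": {"commands": [{"offset":[0,0,-0.3],"yaw":0,"claw":1},{"offset":[0,-0.3,-1.5],"yaw":0,"claw":1},{"offset":[0,-0.5,-4],"yaw":0,"claw":1},{"offset":[0,-0.5,-8],"yaw":0,"claw":1},{"offset":[0,-5,-8],"yaw":0,"claw":1}]}}

```text
time: 7.9
eef_pos: [0.5363, 0.0732, 0.2071]
tool_rot: [-178.6, -0.0, 171.5]
wrist_force: [1.4, 0.2, -0.3]
finger_gap: -0.0001
```

>>> {"name": "send_rows", "arguments": {"commands": [{"offset":[2,-4,0],"yaw":0,"claw":1},{"offset":[4,-8,0],"yaw":0,"claw":1},{"offset":[4,-12,0],"yaw":0,"claw":1},{"offset":[4,-12,0],"yaw":0,"claw":1}]}}

```text
time: 8.3
eef_pos: [0.478, -0.0451, 0.2115]
tool_rot: [-178.5, 0.1, 171.1]
wrist_force: [0.3, 0.9, -1.1]
finger_gap: 0.0002
```

```bash
python3 - <<'E'
from h import *
im=robot.get_image('top'); cv2.imwrite('pics/t6.png',cv2.resize(im['color'][150:255,170:335,::-1],None,fx=4.8,fy=4.8,interpolation=cv2.INTER_CUBIC))
im=robot.get_image('side'); cv2.imwrite('pics/s6.png',cv2.resize(im['color'][110:260,190:340,::-1],None,fx=4,fy=4,interpolation=cv2.INTER_CUBIC))
im=robot.get_image('wrist'); cv2.imwrite('pics/w6.png',im['color'][:,:,::-1]); np.savez('w6.npz',**im)
s=robot.state(); print(s['time'],s['eef_pos'],s['tool_rot'],s['wrist_force'])
E
```

```text
8.45 [ 0.47971436 -0.03880145  0.21078857] [-1.78693743e+02  6.05992713e-02  1.71548655e+02] [0.02006964 1.23187756 0.64400907]
```

View pics/t6.png

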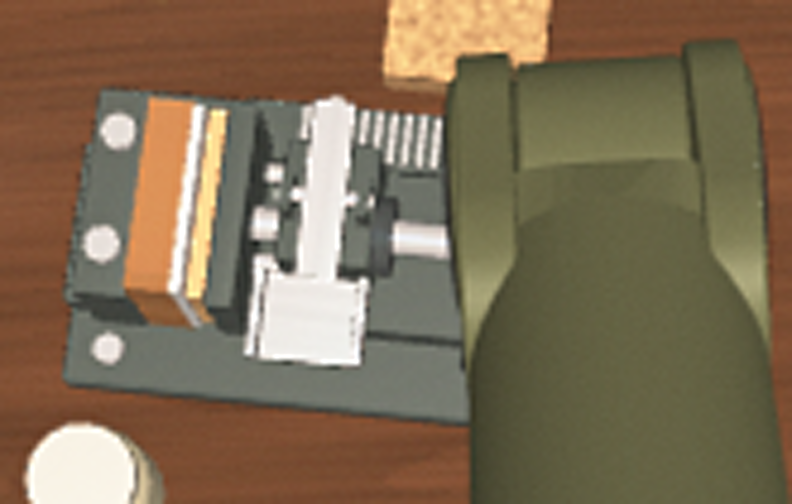

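View pics/s6.png

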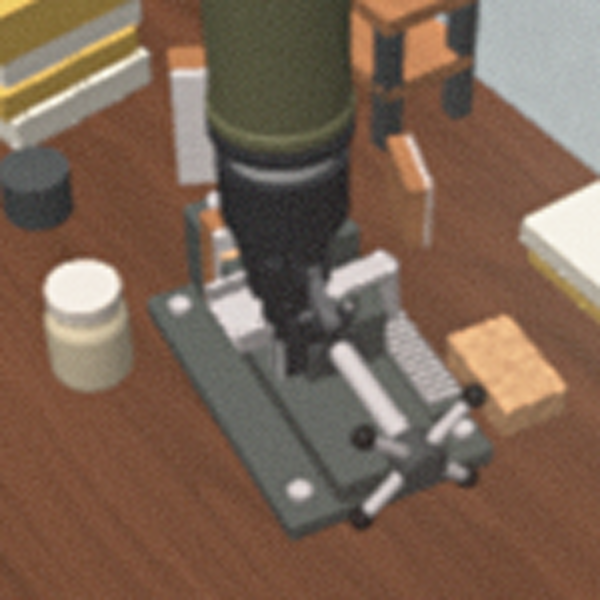

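View pics/w6.png

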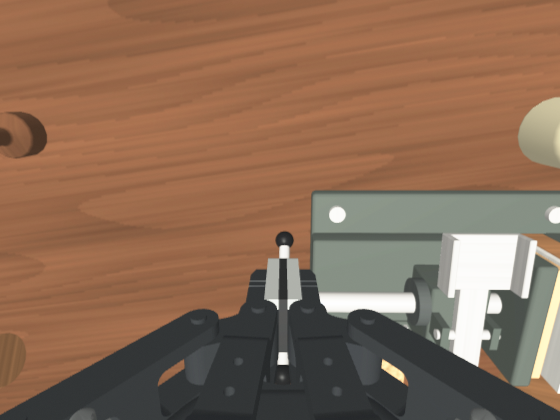

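```bash
cat > m3.py <<'E'
from h import *
S=Cam(robot.get_image('side')); g=lambda u,v:(190+u/4,110+v/4)
P=[(473,396),(363,438),(362,516),(468,474)]
Z=[.1224,.1224,.0376,.0376]
X=np.array([S.plane(g(*p),z) for p,z in zip(P,Z)]); print(X.round(4)); print('hub',X.mean(0).round(4))
W=Cam(np.load('w6.npz')); print('plate from wrist', W.plane((485,262),.119).round(4)); print('w ball',W.plane((285,240),.122).round(4))
E
python3 m3.py; python3 go.py .509 -.036 .2
```

```text
[[ 0.6128 -0.0651  0.1224]
 [ 0.5291 -0.0528  0.1224]
 [ 0.5308 -0.0515  0.0376]
 [ 0.6156 -0.0641  0.0376]]
hub [ 0.5721 -0.0584  0.08  ]
plate from wrist [0.536  0.1007 0.119 ]
w ball [ 0.4971 -0.0418  0.122 ]
t 8.5 pos [ 0.4797 -0.0382  0.2105] rot [-1.7869e+02  3.0000e-02  1.7163e+02] F [ 0.72  0.52 -0.07]
offset cm [-2.86  0.67  1.04] yaw -0.003
```

>>> {"name": "send_rows", "arguments": {"commands": [{"offset":[0,-0.6,2],"yaw":-0.003,"claw":1},{"offset":[0,-0.6,5],"yaw":-0.003,"claw":1},{"offset":[0,-0.6,8],"yaw":-0.003,"claw":1},{"offset":[-1.5,-0.6,9.5],"yaw":-0.003,"claw":1},{"offset":[-2.3,-0.6,9.5],"yaw":-0.003,"claw":1}]}}

```text
time: 9.0
eef_pos: [0.5015, -0.0479, 0.1138]
tool_rot: [-178.7, -0.2, 172.0]
wrist_force: [-0.5, -0.7, 0.7]
finger_gap: -0.0005
```

```bash
cat > vz.py <<'E'
from h import *
import sys
a=np.deg2rad(-8.2); ex=np.array([np.cos(a),np.sin(a)]); ey=np.array([-np.sin(a),np.cos(a)]); hub=np.array([.5726,-.058])
s=robot.state(); d=s['eef_pos'][:2]-hub; F=s['wrist_force']
print('t',round(s['time'],2),'vise x,y mm',(d@ex*1e3).round(1),(d@ey*1e3).round(1),'z-hub',round((s['eef_pos'][2]-.08)*1e3,1),'rot',s['tool_rot'].round(1),'Fx',(F[:2]@ex).round(1),'Fy',(F[:2]@ey).round(1),'Fz',F[2].round(1))
E
python3 vz.py; python3 look.py 7
```

```text
t 9.0 vise x,y mm -71.8 -0.2 z-hub 33.8 rot [-178.7   -0.2  172. ] Fx -0.4 Fy -0.8 Fz 0.7
9.15 [ 0.50233209 -0.04874451  0.11627335] [-1.78718687e+02  7.96404423e-02  1.71879792e+02] [ 0.14947753  0.08756037 -0.45943857]
```

View pics/L7.png

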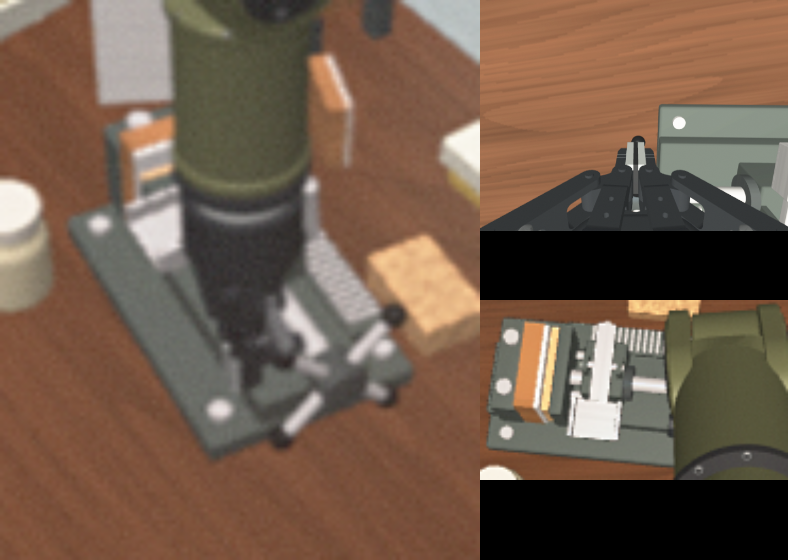

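>>> {"name": "send_rows", "arguments": {"commands": [{"offset":[-0.6,0.0,0.1],"yaw":0,"claw":1},{"offset":[-1.2,0.0,0.1],"yaw":0,"claw":1},{"offset":[-1.8,0.0,0.1],"yaw":0,"claw":1},{"offset":[-2.2,0.0,0.1],"yaw":0,"claw":1}]}}

```text
time: 9.55
eef_pos: [0.5232, -0.0516, 0.1155]
tool_rot: [-178.7, -0.0, 171.9]
wrist_force: [-3.9, 1.2, 1.2]
finger_gap: 0.0001
```

```bash
python3 vz.py; python3 look.py 8
```

```text
t 9.55 vise x,y mm -49.8 -0.7 z-hub 35.5 rot [-178.7   -0.   171.9] Fx -4.1 Fy 0.6 Fz 1.2
9.7 [ 0.52410842 -0.05192422  0.11552188] [-1.78721276e+02  8.17840597e-02  1.71868792e+02] [-2.1504431   0.53853177  2.15242437]
```

View pics/L8.png

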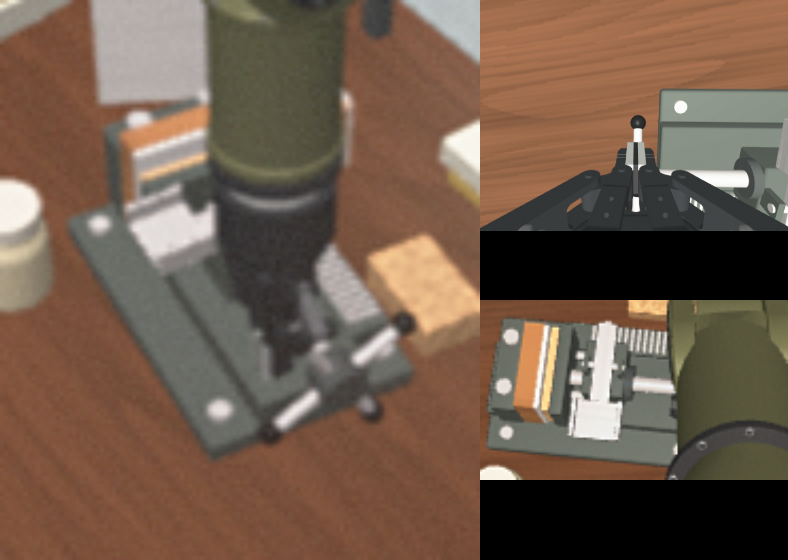

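>>> {"name": "send_rows", "arguments": {"commands": [{"offset":[-0.6,0.0,0],"yaw":0,"claw":1},{"offset":[-1.2,0.0,0],"yaw":0,"claw":1},{"offset":[-1.6,0.0,0],"yaw":0,"claw":1}]}}

```text
time: 10.0
eef_pos: [0.5409, -0.0544, 0.1157]
tool_rot: [-178.7, 0.1, 171.9]
wrist_force: [-2.2, 0.3, -0.6]
finger_gap: -0.0001
```

```bash
python3 vz.py
```

```text
t 10.0 vise x,y mm -31.9 -0.9 z-hub 35.7 rot [-1.787e+02  1.000e-01  1.719e+02] Fx -2.3 Fy -0.0 Fz -0.6
```

>>> {"name": "send_rows", "arguments": {"commands": [{"offset":[-0.6,0.0,0],"yaw":0,"claw":1},{"offset":[-1.2,0.0,0],"yaw":0,"claw":1},{"offset":[-1.6,0.0,0],"yaw":0,"claw":1}]}}

```text
time: 10.3
eef_pos: [0.5576, -0.0568, 0.1157]
tool_rot: [-178.7, 0.2, 171.9]
wrist_force: [-2.5, -0.1, 1.0]
finger_gap: 0.0001
```

```bash
python3 vz.py;  python3 look.py 9
```

```text
t 10.3 vise x,y mm -15.0 -1.0 z-hub 35.7 rot [-178.7    0.2  171.9] Fx -2.5 Fy -0.4 Fz 1.0
10.45 [ 0.55761827 -0.05665014  0.11574348] [-178.73004629    0.21235175  171.86832542] [-0.90778418 -0.70036811  0.55136551]
```

View pics/L9.png

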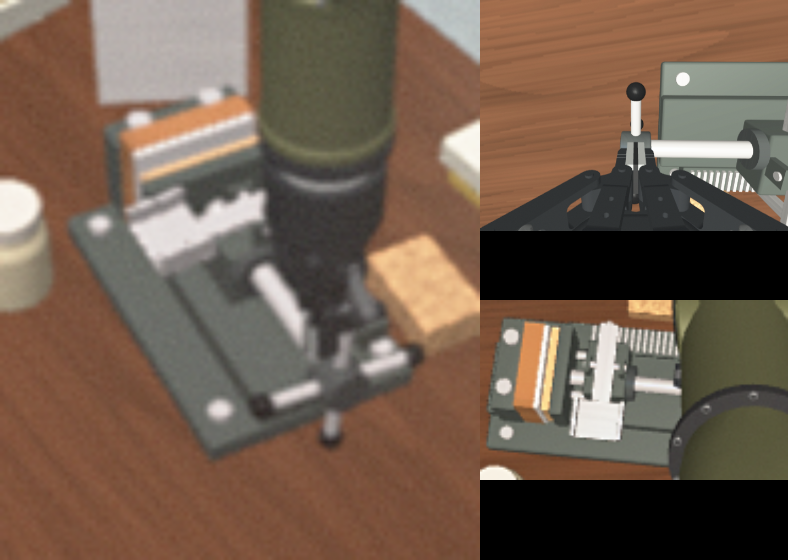

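>>> {"name": "send_rows", "arguments": {"commands": [{"offset":[-0.4,0.0,0],"yaw":0,"claw":1},{"offset":[-0.8,0.0,0],"yaw":0,"claw":1},{"offset":[-1.2,0.0,0],"yaw":0,"claw":1}]}}

```text
time: 10.75
eef_pos: [0.5691, -0.0585, 0.1155]
tool_rot: [-178.7, 0.1, 171.9]
wrist_force: [-3.0, 0.7, 0.1]
finger_gap: -0.0001
```

```bash
python3 vz.py
```

```text
t 10.75 vise x,y mm -3.4 -1.0 z-hub 35.5 rot [-1.787e+02  1.000e-01  1.719e+02] Fx -3.0 Fy 0.3 Fz 0.1
```

>>> {"name": "send_rows", "arguments": {"commands": [{"offset":[-0.4,0.0,0],"yaw":0,"claw":1},{"offset":[-0.8,0.0,0],"yaw":0,"claw":1},{"offset":[-1.2,0.0,0],"yaw":0,"claw":1}]}}

```text
time: 11.05
eef_pos: [0.5812, -0.0601, 0.1155]
tool_rot: [-178.7, 0.1, 171.9]
wrist_force: [-4.0, 0.6, 0.7]
finger_gap: -0.0001
```

```bash
python3 vz.py;  python3 look.py 10
```

```text
t 11.05 vise x,y mm 8.8 -0.9 z-hub 35.5 rot [-1.787e+02  1.000e-01  1.719e+02] Fx -4.1 Fy 0.0 Fz 0.7
11.2 [ 0.58184106 -0.06013005  0.11572418] [-178.73105583    0.20889427  171.8630683 ] [-1.68182136 -0.22186636  0.73349194]
```

View pics/L10.png

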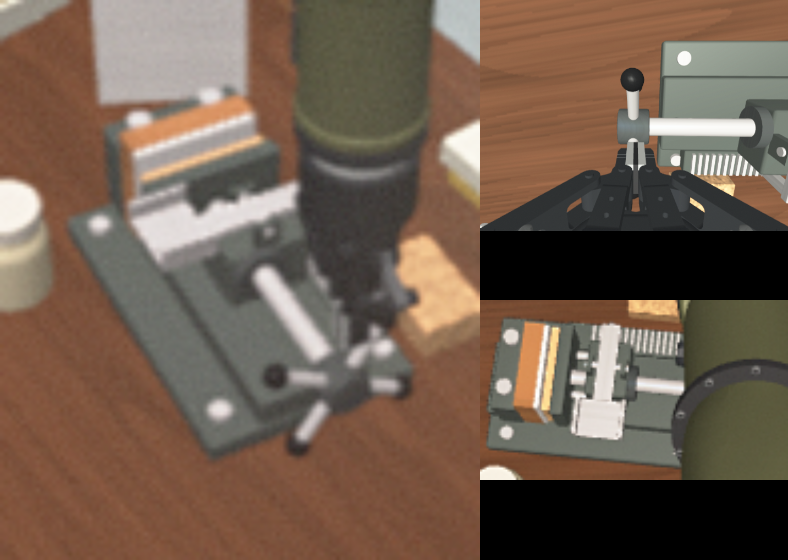

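>>> {"name": "send_rows", "arguments": {"commands": [{"offset":[-0.3,0.0,0],"yaw":0,"claw":1},{"offset":[-0.6,0.0,0],"yaw":0,"claw":1},{"offset":[-0.6,0.0,0],"yaw":0,"claw":1}]}}

```text
time: 11.5
eef_pos: [0.5884, -0.061, 0.1159]
tool_rot: [-178.7, 0.3, 171.9]
wrist_force: [-1.2, -0.1, 1.3]
finger_gap: -0.0
```

```bash
python3 vz.py
```

```text
t 11.5 vise x,y mm 16.1 -0.7 z-hub 35.9 rot [-178.7    0.3  171.9] Fx -1.2 Fy -0.3 Fz 1.3
```

>>> {"name": "send_rows", "arguments": {"commands": [{"offset":[1.0,0.0,0],"yaw":0,"claw":1},{"offset":[1.5,0.1,-2],"yaw":0,"claw":1},{"offset":[1.5,0.1,-5.5],"yaw":0,"claw":1},{"offset":[5,0.1,-5.5],"yaw":0,"claw":1},{"offset":[9,0.1,-5.5],"yaw":0,"claw":1}]}}

```text
time: 12.0
eef_pos: [0.5, -0.046, 0.1714]
tool_rot: [-178.8, 0.5, 171.9]
wrist_force: [-0.7, -0.1, -0.2]
finger_gap: 0.0002
```

```bash
python3 vz.py; python3 look.py 11
```

```text
t 12.0 vise x,y mm -73.6 1.5 z-hub 91.4 rot [-178.8    0.5  171.9] Fx -0.7 Fy -0.2 Fz -0.2
12.15 [ 0.49692838 -0.045804    0.17090984] [-178.72861542    0.24435087  171.88693625] [ 0.11680841  0.20509945 -0.44759376]
```

View pics/L11.png

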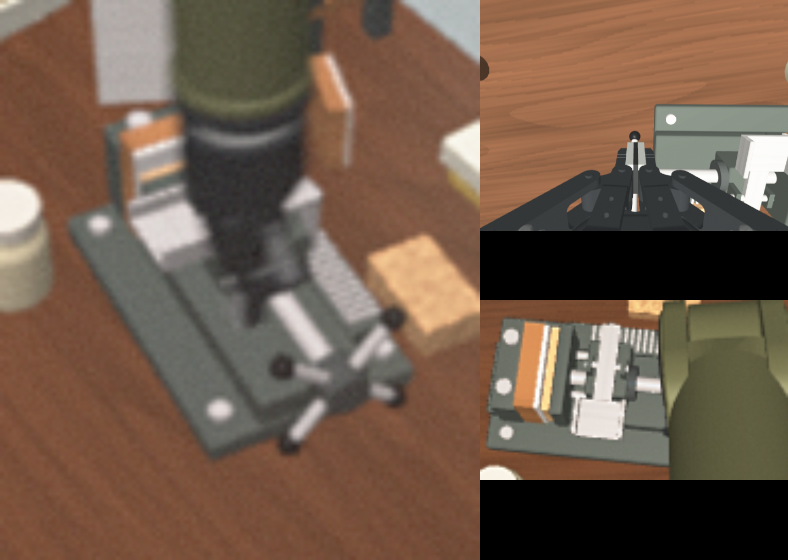

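>>> {"name": "send_rows", "arguments": {"commands": [{"offset":[0,-0.2,3],"yaw":0,"claw":1},{"offset":[0,-0.2,5.5],"yaw":0,"claw":1},{"offset":[-0.8,-0.2,5.5],"yaw":0,"claw":1},{"offset":[-1.4,-0.2,5.5],"yaw":0,"claw":1},{"offset":[-2.0,-0.2,5.5],"yaw":0,"claw":1}]}}

```text
time: 12.65
eef_pos: [0.5164, -0.052, 0.1168]
tool_rot: [-178.7, 0.1, 171.9]
wrist_force: [-4.5, 0.4, 2.5]
finger_gap: -0.0
```

```bash
python3 vz.py
```

```text
t 12.65 vise x,y mm -56.5 -2.1 z-hub 36.8 rot [-1.787e+02  1.000e-01  1.719e+02] Fx -4.5 Fy -0.2 Fz 2.5
```

>>> {"name": "send_rows", "arguments": {"commands": [{"offset":[-0.4,0.0,0],"yaw":0,"claw":1},{"offset":[-0.8,0.0,0],"yaw":0,"claw":1},{"offset":[-0.8,0.0,0],"yaw":0,"claw":1}]}}

```text
time: 12.95
eef_pos: [0.5257, -0.0533, 0.1175]
tool_rot: [-178.7, 0.3, 171.9]
wrist_force: [-0.9, -0.9, 1.3]
finger_gap: 0.0001
```

```bash
python3 vz.py
```

```text
t 12.95 vise x,y mm -47.1 -2.1 z-hub 37.5 rot [-178.7    0.3  171.9] Fx -0.8 Fy -1.0 Fz 1.3
```

>>> {"name": "send_rows", "arguments": {"commands": [{"offset":[-0.4,0.0,0],"yaw":0,"claw":1},{"offset":[-0.8,0.0,0.1],"yaw":0,"claw":1}]}}

```text
time: 13.15
eef_pos: [0.5341, -0.0545, 0.1169]
tool_rot: [-178.7, 0.3, 171.9]
wrist_force: [-3.4, 0.0, 0.3]
finger_gap: -0.0004
```

>>> {"name": "send_rows", "arguments": {"commands": [{"offset":[-0.4,0.0,0],"yaw":0,"claw":1},{"offset":[-0.8,0.0,0.1],"yaw":0,"claw":1}]}}

```text
time: 13.35
eef_pos: [0.5425, -0.0557, 0.116]
tool_rot: [-178.7, 0.3, 171.9]
wrist_force: [-3.1, 0.5, 1.4]
finger_gap: -0.0001
```

```bash
python3 vz.py;python3 - <<'E'
from h import *
im=robot.get_image('top'); cv2.imwrite('pics/t12.png',cv2.resize(im['color'][160:240,180:300,::-1],None,fx=6.4,fy=6.4,interpolation=cv2.INTER_CUBIC))
E
```

```text
t 13.35 vise x,y mm -30.1 -2.0 z-hub 36.0 rot [-178.7    0.3  171.9] Fx -3.1 Fy 0.1 Fz 1.4
```

View pics/t12.png

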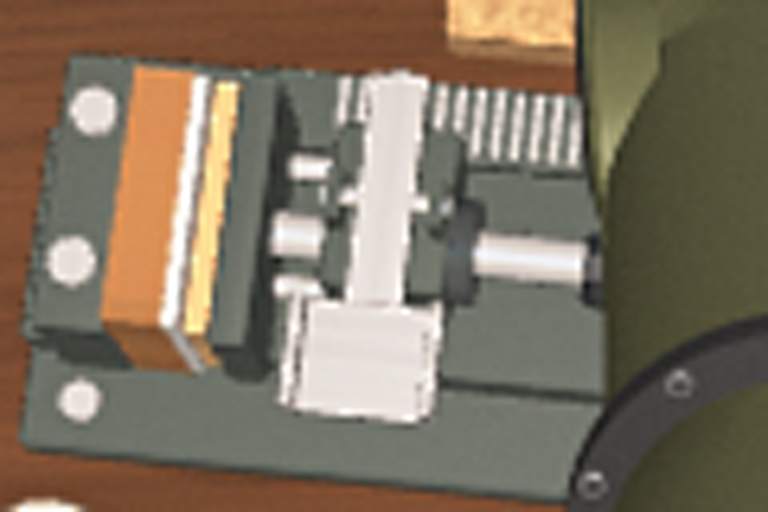

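>>> {"name": "send_rows", "arguments": {"commands": [{"offset":[-0.3,0.0,0],"yaw":0,"claw":1},{"offset":[-0.6,0.0,0],"yaw":0,"claw":1}]}}

```text
time: 13.6
eef_pos: [0.5493, -0.0567, 0.1158]
tool_rot: [-178.7, 0.3, 171.9]
wrist_force: [-2.9, 0.4, 0.8]
finger_gap: 0.0002
```

>>> {"name": "send_rows", "arguments": {"commands": [{"offset":[-0.3,0.0,0],"yaw":0,"claw":1},{"offset":[-0.6,0.0,0],"yaw":0,"claw":1}]}}

```text
time: 13.8
eef_pos: [0.5554, -0.0576, 0.1158]
tool_rot: [-178.7, 0.3, 171.9]
wrist_force: [-3.8, 0.0, 1.0]
finger_gap: -0.0001
```

>>> {"name": "send_rows", "arguments": {"commands": [{"offset":[-0.3,0.0,0],"yaw":0,"claw":1},{"offset":[-0.6,0.0,0],"yaw":0,"claw":1}]}}

```text
time: 14.0
eef_pos: [0.5616, -0.0585, 0.1158]
tool_rot: [-178.7, 0.3, 171.9]
wrist_force: [-4.5, -0.3, 1.8]
finger_gap: -0.0002
```

>>> {"name": "send_rows", "arguments": {"commands": [{"offset":[-0.3,0.0,0],"yaw":0,"claw":1},{"offset":[-0.6,0.0,0],"yaw":0,"claw":1}]}}

```text
time: 14.2
eef_pos: [0.5669, -0.0595, 0.1155]
tool_rot: [-178.7, 0.2, 171.9]
wrist_force: [-5.9, -0.2, -0.5]
finger_gap: -0.0005
```

```bash
python3 vz.py
```

```text
t 14.2 vise x,y mm -5.4 -2.3 z-hub 35.5 rot [-178.7    0.2  171.9] Fx -5.8 Fy -1.0 Fz -0.5
```

>>> {"name": "send_rows", "arguments": {"commands": [{"offset":[-0.3,0.0,0],"yaw":0,"claw":1},{"offset":[-0.6,0.0,0],"yaw":0,"claw":1}]}}

```text
time: 14.4
eef_pos: [0.5718, -0.0602, 0.115]
tool_rot: [-178.7, 0.1, 171.8]
wrist_force: [-5.7, 1.0, 0.5]
finger_gap: 0.0001
```

>>> {"name": "send_rows", "arguments": {"commands": [{"offset":[-0.3,0.0,0],"yaw":0,"claw":1},{"offset":[-0.6,0.0,0],"yaw":0,"claw":1}]}}

```text
time: 14.6
eef_pos: [0.5765, -0.0608, 0.1144]
tool_rot: [-178.7, -0.1, 171.9]
wrist_force: [-6.3, 1.1, 0.8]
finger_gap: -0.0
```

```bash
python3 vz.py; python3 look.py 13
```

```text
t 14.6 vise x,y mm 4.3 -2.2 z-hub 34.4 rot [-1.787e+02 -1.000e-01  1.719e+02] Fx -6.4 Fy 0.2 Fz 0.8
14.75 [ 0.57704529 -0.06081746  0.11456985] [-1.78699952e+02 -6.51590652e-02  1.71853441e+02] [-6.04310604  1.2478892   0.94619302]
```

View pics/L13.png

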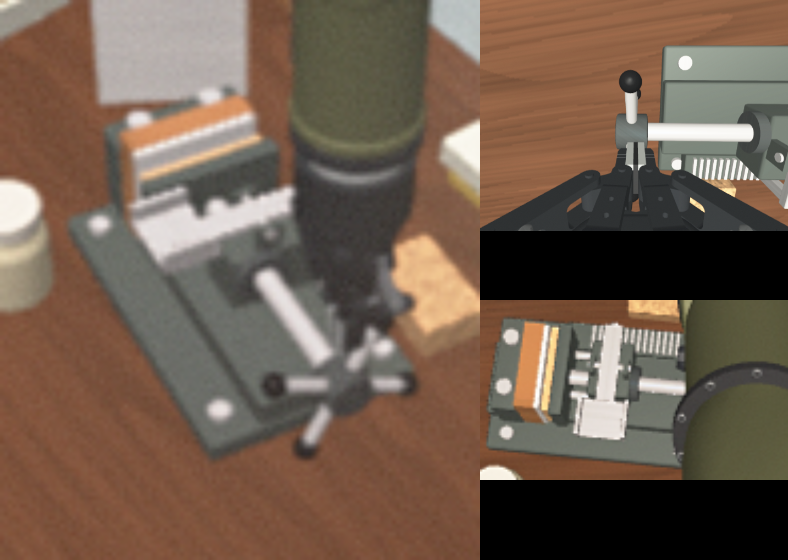

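>>> {"name": "send_rows", "arguments": {"commands": [{"offset":[-0.4,0.0,0],"yaw":0,"claw":1},{"offset":[-0.7,0.0,0],"yaw":0,"claw":1}]}}

```text
time: 14.95
eef_pos: [0.5829, -0.0613, 0.1141]
tool_rot: [-178.7, -0.2, 171.9]
wrist_force: [-6.1, 1.5, 1.1]
finger_gap: -0.0002
```

```bash
python3 vz.py
```

```text
t 14.95 vise x,y mm 10.7 -1.8 z-hub 34.1 rot [-178.7   -0.2  171.9] Fx -6.2 Fy 0.6 Fz 1.1
```

>>> {"name": "send_rows", "arguments": {"commands": [{"offset":[0.5,0.0,0],"yaw":0,"claw":1},{"offset":[1.2,0.0,0],"yaw":0,"claw":1},{"offset":[1.5,0.1,-2.5],"yaw":0,"claw":1},{"offset":[1.5,0.1,-7],"yaw":0,"claw":1},{"offset":[1.5,0.1,-11],"yaw":0,"claw":1}]}}

```text
time: 15.45
eef_pos: [0.5689, -0.0557, 0.2258]
tool_rot: [-178.7, -0.2, 171.9]
wrist_force: [0.8, 0.6, -0.2]
finger_gap: 0.0
```

>>> {"name": "send_rows", "arguments": {"commands": [{"offset":[4,-3,-3],"yaw":0,"claw":1},{"offset":[8,-6,-5],"yaw":0,"claw":1},{"offset":[11,-10,-5],"yaw":0,"claw":1},{"offset":[14,-14,-5],"yaw":0,"claw":1},{"offset":[14,-14,-5],"yaw":0,"claw":1}]}}

```text
time: 15.95
eef_pos: [0.407, -0.1774, 0.2804]
tool_rot: [-178.6, -0.1, 171.5]
wrist_force: [0.0, 0.4, -0.4]
finger_gap: 0.0001
```

```bash
python3 - <<'E'
from h import *
im=robot.get_image('top')['color'][:,:,::-1]; cv2.imwrite('pics/tF.png',cv2.resize(im[150:255,170:335],None,fx=4.8,fy=4.8,interpolation=cv2.INTER_CUBIC)); cv2.imwrite('pics/tFull.png',im)
im=robot.get_image('side'); cv2.imwrite('pics/sF.png',cv2.resize(im['color'][110:260,190:340,::-1],None,fx=4,fy=4,interpolation=cv2.INTER_CUBIC))
E
python3 vz.py
```

```text
t 16.05 vise x,y mm -144.5 -139.0 z-hub 200.1 rot [-178.7   -0.   171.6] Fx 0.4 Fy 0.3 Fz 0.1
```

View pics/tF.png

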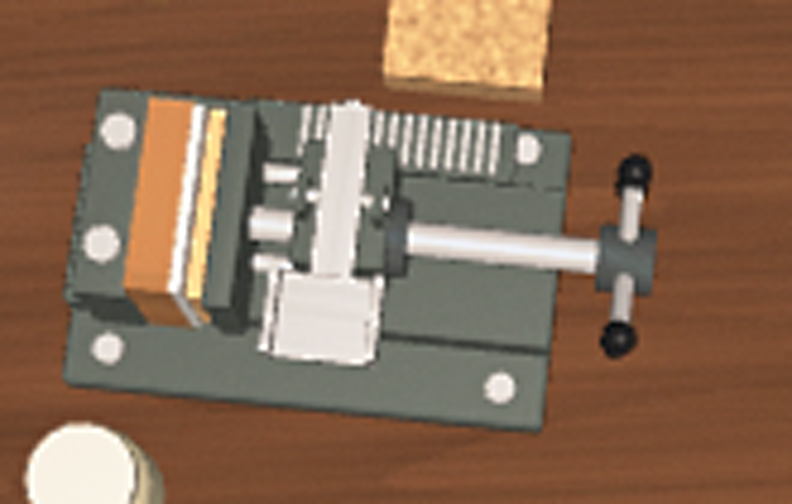

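View pics/sF.png

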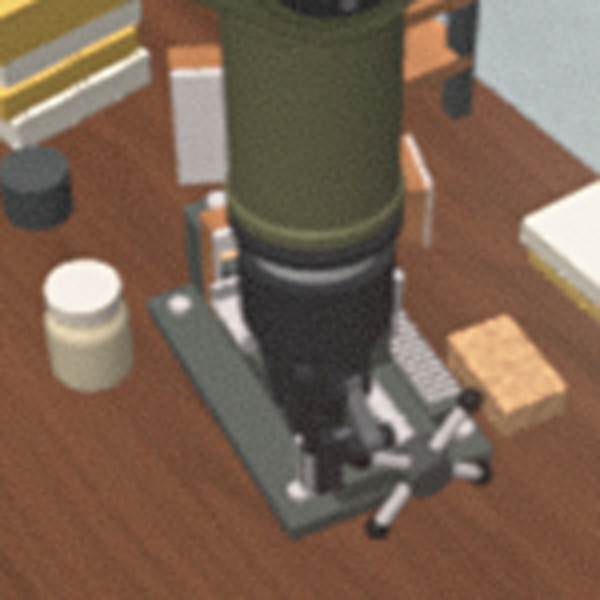

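View pics/tFull.png

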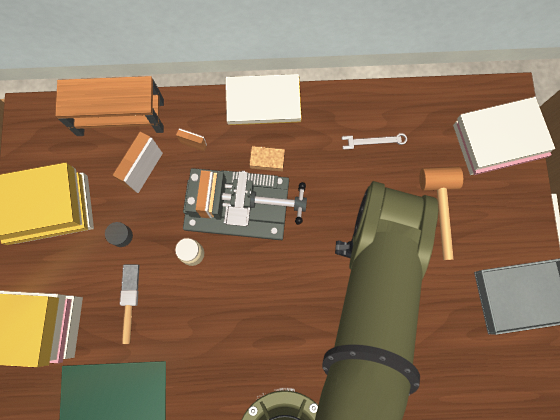

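>>> {"name": "send_rows", "arguments": {"commands": [{"offset":[0,-4,0],"yaw":0,"claw":1},{"offset":[0,-8,0],"yaw":0,"claw":1},{"offset":[0,-12,0],"yaw":0,"claw":1},{"offset":[0,-16,0],"yaw":0,"claw":1},{"offset":[0,-20,0],"yaw":0,"claw":1}]}}

```text
time: 16.55
eef_pos: [0.3828, -0.3731, 0.2844]
tool_rot: [-178.7, 0.0, 171.8]
wrist_force: [0.7, 0.2, 0.1]
finger_gap: -0.0001
```

```bash
python3 - <<'E'
from h import *
im=robot.get_image('top')['color'][:,:,::-1]; cv2.imwrite('pics/tG.png',cv2.resize(im[150:255,170:335],None,fx=4.8,fy=4.8,interpolation=cv2.INTER_CUBIC))
im=robot.get_image('side'); cv2.imwrite('pics/sG.png',cv2.resize(im['color'][110:260,190:340,::-1],None,fx=4,fy=4,interpolation=cv2.INTER_CUBIC))
im=robot.get_image('wrist'); cv2.imwrite('pics/wG.png',im['color'][:,:,::-1])
E
python3 vz.py
```

```text
t 16.7 vise x,y mm -144.0 -340.3 z-hub 203.9 rot [-178.7   -0.   171.5] Fx -0.1 Fy 1.0 Fz 0.1
```

View pics/sG.png

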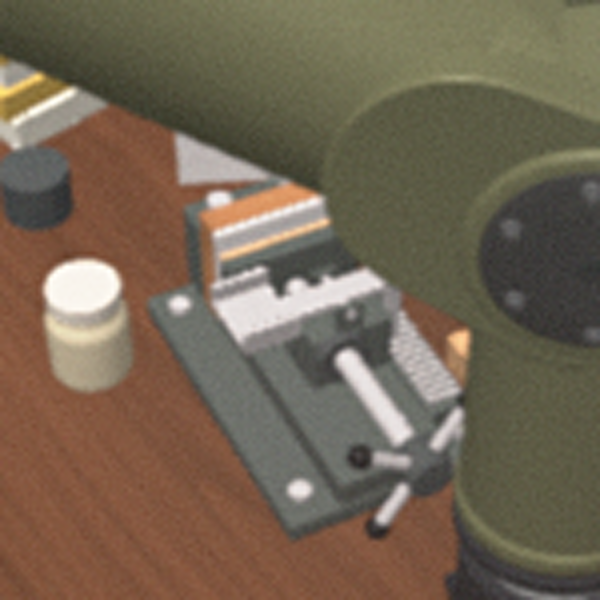

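View pics/wG.png

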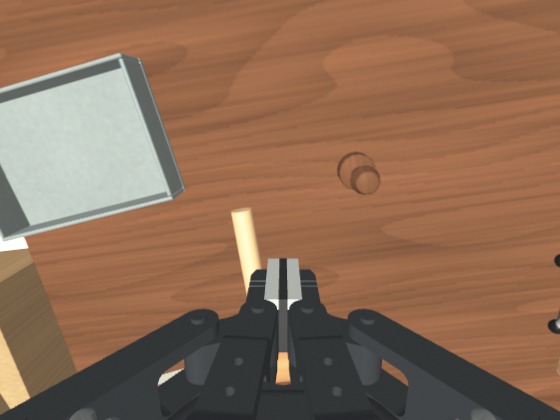

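```bash
python3 - <<'E'
import cv2,numpy as np
s0=cv2.imread('pics/sidec.png')[270:400,210:340]; s1=cv2.imread('pics/sG.png')[235:365,190:320]
t0=cv2.imread('pics/topc.png')[270:390,320:470]; t1=cv2.imread('pics/tG.png')[262:382,250:400]
r=lambda a,w:cv2.resize(a,(390,290),interpolation=cv2.INTER_CUBIC)
cv2.imwrite('pics/cmp.png',np.vstack([np.hstack([r(s0,0),r(s1,0)]),np.hstack([r(t0,0),r(t1,0)])]))
E
```

```text
(no output)
```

View pics/cmp.png

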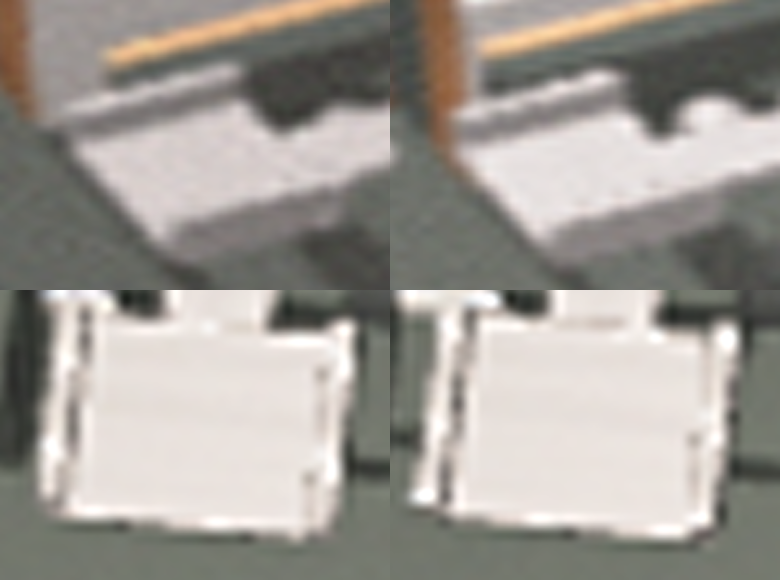

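View pics/tG.png

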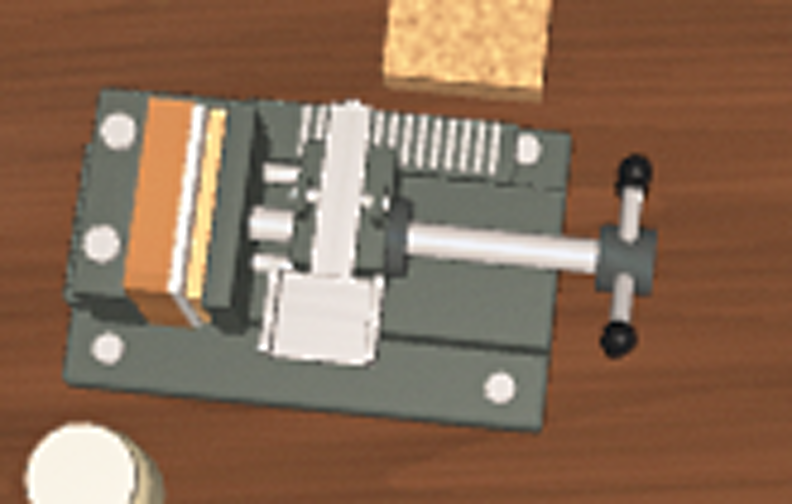

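```bash
python3 - <<'E'
from h import *
T=Cam(robot.get_image('top'));S=Cam(robot.get_image('side'))
f=lambda u,v:(170+(u+.5)/4.8-.5,150+(v+.5)/4.8-.5); g=lambda u,v:(190+(u+.5)/4-.5,110+(v+.5)/4-.5)
def s(i,u,v): o=[(210,270),(190,235)][i]; return g(o[0]+u/3,o[1]+v/2.23)
def t(i,u,v): o=[(320,270),(250,262)][i]; return f(o[0]+u/2.6,o[1]+v/2.417)
for n,i,a,b in [('-y init',0,(305,245),(160,240)),('-y now',1,(305,247),(150,245)),('+y init',0,(75,225),(70,135)),('+y now',1,(65,225),(62,150))]:
    X,e=tri(T,t(i,*a),S,s(i,*b)); print(n,X.round(4),round(e,4))
# wheel balls
for n,a,b in [('nearTop',(618,338),(360,457)),('nearLow',(616,345),(378,525)),]:
    X,e=tri(T,f(*a),S,g(*b)); print(n,X.round(4),round(e,4))
a=np.deg2rad(-8.2); ex=np.array([np.cos(a),np.sin(a)]); ey=np.array([-np.sin(a),np.cos(a)]); hub=np.array([.567,-.1008])
for n,p,z in [('blk front far',(206,107),.135),('blk front near',(176,296),.135),('pad top far back',(226,112),.111),('pad front far',(210,112),.111),('pad front near',(187,305),.111),('hub',(626,260),.09)]:
    X=T.plane(f(*p),z)[:2]-hub; print(n,(X@ex).round(4),(X@ey).round(4))
E
```

```text
-y init [0.5074 0.036  0.119 ] 0.0001
-y now [0.512  0.0713 0.1193] 0.001
+y init [0.512  0.08   0.1263] 0.0002
+y now [0.518  0.1178 0.1209] 0.0018
nearTop [ 0.5223 -0.0565  0.1124] 0.0009
nearLow [ 0.5357 -0.0591  0.0326] 0.0037
blk front far 0.0431 0.2582
blk front near -0.0563 0.2605
pad top far back 0.0483 0.2516
pad front far 0.0475 0.2599
pad front near -0.0556 0.2584
hub -0.0047 0.037
```

```bash
python3 go.py 0.44 -0.02 0.26
```

```text
t 16.8 pos [ 0.3824 -0.3714  0.2841] rot [-1.7875e+02 -4.0000e-02  1.7176e+02] F [0.76 0.69 1.23]
offset cm [-0.67 35.64  1.63] yaw -0.001
```

>>> {"name": "send_rows", "arguments": {"commands": [{"offset":[0,4,0],"yaw":0,"claw":1},{"offset":[0,9,0],"yaw":0,"claw":1},{"offset":[0,14,0],"yaw":0,"claw":1},{"offset":[0,19,0],"yaw":0,"claw":1},{"offset":[0,24,0],"yaw":0,"claw":1}]}}

```text
time: 17.3
eef_pos: [0.4171, -0.1296, 0.2791]
tool_rot: [-178.8, 0.0, 172.0]
wrist_force: [0.4, 0.2, -0.3]
finger_gap: -0.0002
```

>>> {"name": "send_rows", "arguments": {"commands": [{"offset":[0,4,0],"yaw":0,"claw":1},{"offset":[0,8,0],"yaw":0,"claw":1},{"offset":[0,11,1],"yaw":0,"claw":1},{"offset":[0,11,1],"yaw":0,"claw":1},{"offset":[0,11,1],"yaw":0,"claw":1}]}}

```text
time: 17.8
eef_pos: [0.4322, -0.0189, 0.2667]
tool_rot: [-178.8, 0.0, 172.2]
wrist_force: [0.1, -1.1, -0.5]
finger_gap: -0.0
```

```bash
python3 - <<'E'
from h import *
im=robot.get_image('wrist'); cv2.imwrite('pics/wH.png',im['color'][:,:,::-1]); np.savez('wH.npz',**im); print(robot.state()['eef_pos'])
E
```

```text
[ 0.43225882 -0.02012853  0.26685103]
```

>>> {"name": "send_rows", "arguments": {"commands": [{"offset":[0,4,0],"yaw":0,"claw":1},{"offset":[0,8,0],"yaw":0,"claw":1},{"offset":[0,12,0],"yaw":0,"claw":1},{"offset":[0,12,0],"yaw":0,"claw":1},{"offset":[0,12,0],"yaw":0,"claw":1}]}}

```text
time: 18.35
eef_pos: [0.4488, 0.0985, 0.2643]
tool_rot: [-178.8, 0.0, 172.2]
wrist_force: [-0.1, -1.4, -0.1]
finger_gap: -0.0002
```

```bash
python3 - <<'E'
from h import *
im=robot.get_image('wrist'); cv2.imwrite('pics/wI.png',im['color'][:,:,::-1]); np.savez('wI.npz',**im); print(robot.state()['eef_pos'])
E
```

```text
[0.44875497 0.09747756 0.26433238]
```

View pics/wH.png

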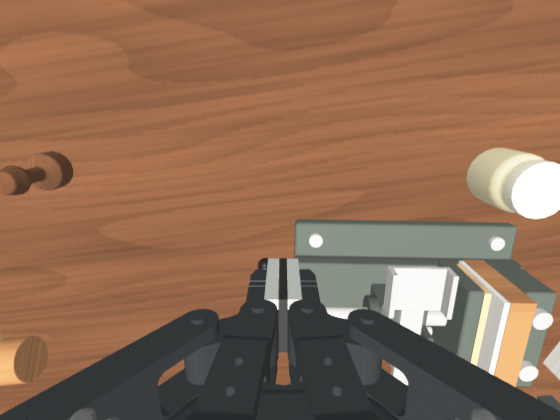

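View pics/wI.png

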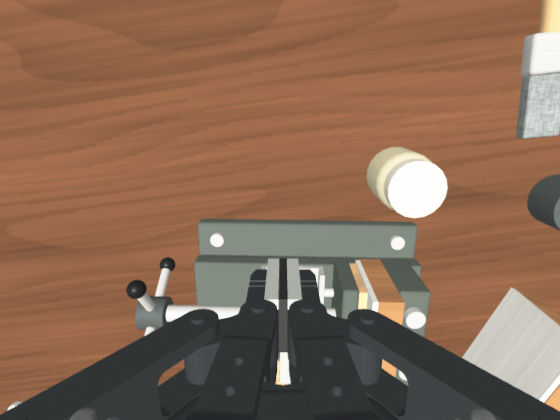

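>>> {"name": "send_rows", "arguments": {"commands": [{"offset":[0,4,0],"yaw":0,"claw":1},{"offset":[0,8,0],"yaw":0,"claw":1},{"offset":[0,11,0],"yaw":0,"claw":1},{"offset":[0,11,0],"yaw":0,"claw":1},{"offset":[0,11,0],"yaw":0,"claw":1}]}}

```text
time: 18.9
eef_pos: [0.4642, 0.2049, 0.2617]
tool_rot: [-178.7, 0.0, 172.0]
wrist_force: [-0.1, -0.8, 0.8]
finger_gap: 0.0002
```

```bash
python3 - <<'E'
from h import *
im=robot.get_image('wrist'); np.savez('wJ.npz',**im); print(robot.state()['eef_pos'])
a=np.load('wH.npz')['color'][200:380,340:560,::-1]; b=im['color'][200:380,60:280,::-1]
cv2.imwrite('pics/HJ.png',np.vstack([cv2.resize(x,None,fx=3.3,fy=1.65*1,interpolation=cv2.INTER_CUBIC) for x in (a,b)]))
cv2.imwrite('pics/H3.png',cv2.resize(a,None,fx=3.3,fy=3.3,interpolation=cv2.INTER_CUBIC));cv2.imwrite('pics/J3.png',cv2.resize(b,None,fx=3.3,fy=3.3,interpolation=cv2.INTER_CUBIC))
E
```

```text
[0.4642851  0.20419231 0.26182013]
```

View pics/H3.png

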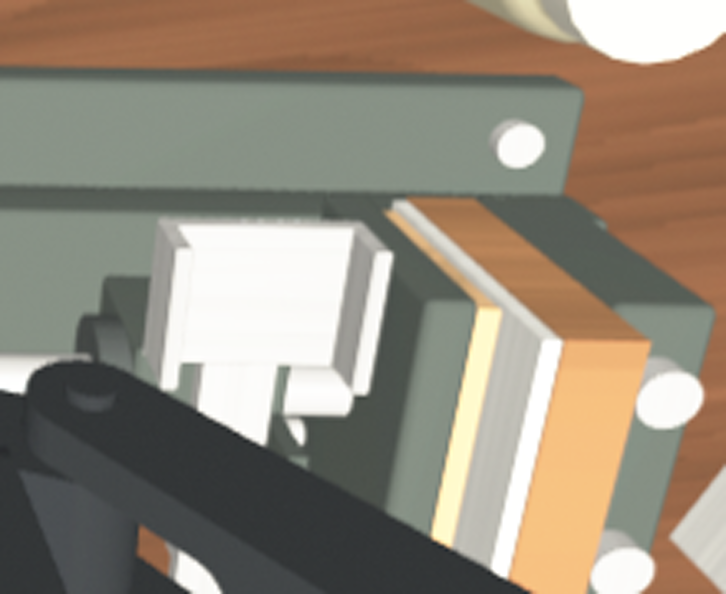

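View pics/J3.png

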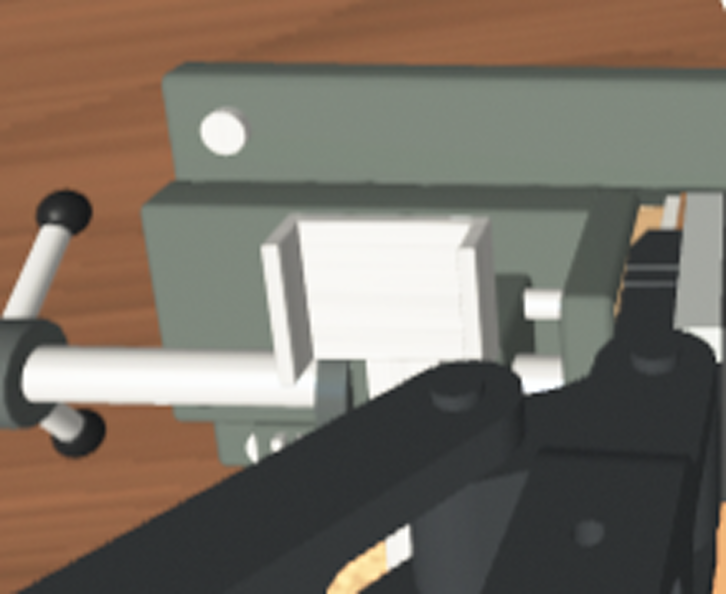

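```bash
python3 - <<'E'
from h import *
H=Cam(np.load('wH.npz'));J=Cam(np.load('wJ.npz'))
h=lambda u,v:(340+(u+.5)/3.3-.5,200+(v+.5)/3.3-.5); j=lambda u,v:(60+(u+.5)/3.3-.5,200+(v+.5)/3.3-.5)
for n,a,b in [('-y lip near in',(192,248),(276,243)),('+y lip near in',(373,250),(462,243)),('-y lip far in',(177,388),(297,383)),('plate near -y',(182,225),(300,220)),('iron jaw top near -y',(430,300),(567,297)),('bolt',(519,145),None)]:
    if b is None: print(n,H.plane(h(*a),.021).round(4)); continue
    X,e=tri(H,h(*a),J,j(*b)); print(n,X.round(4),round(e,4))
E
```

```text
-y lip near in [0.5134 0.0713 0.1314] 0.0005
+y lip near in [0.5213 0.1201 0.1288] 0.0008
-y lip far in [0.5568 0.0656 0.131 ] 0.0005
plate near -y [0.5135 0.0725 0.1179] 0.0005
iron jaw top near -y [0.5475 0.142  0.116 ] 0.0003
bolt [0.5491 0.2198 0.021 ]
```

```bash
python3 -c "
from rig import robot
print(robot.job_done())"
```

```text
the job is handed in; nothing more can be done
None
```

The block is clamped in the vise and I handed the job in at about 19 s of the 64 s allowed. No verdict was reported.

**What I did**
1. **Jaw:** I chose the middle-sized block, the one in the vise. I pressed the lever plate 12–14 mm down with about 7 N. Then I slid the jaw about 45 mm until it pressed the block onto the fixed jaw, with about 15 N at the wrist, so roughly 11 N on the block.
2. **Lever:** I let the lever rise while still pushing the jaw towards the block.
3. **Handwheel:** I turned it clockwise about 3 rad in two strokes. I stopped at an estimated 0.35 N m, inside the 0.25–0.45 range, which is roughly 70 N of clamping. This comes from wrist force and finger position; I could not measure the clamping directly.

**Last checks**
- **Lever:** the plate measured 118–119 mm high against 119 mm when up, and its lips ran level to about 0.01 rad, so the lever looks up and caught. One plate corner disagreed by about 5 mm between two looks, and the iron jaw's top measured 4 mm low.
- **Carriage:** it moved about 8 mm back while I tightened, more than the 6 mm given. I take this as the tooth dropping into the next gap, since the force rose properly afterwards. The carriage's net travel was about 36 mm, which is not a whole number of 8 mm teeth; I did not resolve that.
- **Block and bench:** by eye in the pictures the block stands upright between the jaws. The other things on the bench were in place in the last full top view, and the arm was well clear above everything.

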